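# Extend a telescoping tube holder by its snap buttons

### The job

Extend the telescoping arm of the small bench stand to its lock saddle: squeeze the two spring buttons in through the sides of the square sleeve, slide the sleeve away from the post, and let both buttons pop fully out through the saddle's holes. Stop gently when they click in instead of forcing the sleeve on, let go, and leave the other things on the bench where they stand.

Things in the scene. Friction and masses are not known exactly. Their poses are not given: they have to be found in the camera images.
- stand: Fixed bench stand: grey base plate 90 x 130 mm, post, and a level square steel bar, its axis 100 mm above the bench. Origin on the bench right under the two buttons; x points along the bar away from the post (the way the arm extends), y across the bar, z up. The post is at x = -187 mm, 127 mm high.
- snap_clip: The spring clip fixed inside the bar, which carries the two buttons; origin on the bar's axis, midway between the buttons, 100 mm above the bench; axes as the stand's. It never moves. A button tip is at y = +21.5 mm and at y = -21.5 mm (43 mm over both) when popped out.
- button_left (a joint): Round-nosed steel button on the stand's +y side, 14 mm diameter, nose radius 7 mm, spring 2 to 5 N. 0 = fully out (6 mm proud of the sleeve wall), locking the sleeve; 0.006 = flush with the wall's outer face: a pull of about 10 N on the sleeve then pushes both buttons right under the wall (0.0085).
- button_right (a joint): The like button on the stand's -y side, same meaning. More than 20 N of the sleeve or saddle against the buttons would bend the clip.
- sleeve: Square aluminium sleeve on the bar, 31 mm wide (y), 30 mm high, from x = -134 to +50 mm in its own frame, then an open ring. Ribbed rubber faces round its first holes grip well. Origin on its axis midway between its first holes (16.5 mm), where the buttons start; axes as the stand's. Walls 2.5 mm. It slides only along x, with 1 to 4 N of friction while the buttons are under the wall.
- slot_mid (a point): Middle of the side slots of the sleeve, on its axis, 75 mm from the sleeve's origin on the post's side (x = -75 mm). Here sits the dark lock saddle (73 mm long, 33 to 37 mm wide) with the second holes about its middle. Its holes are up to 14 mm either way from this point, differently each time. As its holes reach the buttons these pop out, drawing the sleeve on, then stop it dead.
- petri_stack: Loose stack of petri dishes, 62 mm wide, 49 mm high, under the end of the arm; origin under its centre.
- flask_amber: Loose conical flask, 74 mm wide, 102 mm high; origin under its centre.
- beaker_clear: Loose glass beaker, about 70 mm wide, 87 mm high; origin under its centre.
- vial_1: Loose small capped vial, 28 mm wide, 50 mm high; origin under its centre.
- tape_white: Loose roll of white tape lying flat, 62 mm wide, 19 mm high; origin under its centre.

How it is judged:
On the way, in this order (a step that is already met when the one before it is completed fails the run):
1. both buttons squeezed in at the first holes (at least 4.5 mm) (value of joint each of button_left, button_right above 0.0045 m), for 0.1 s.
2. the sleeve slid on by more than 20 mm with both buttons under its wall (x of sleeve in the frame of snap_clip above 0.02 m and value of joint each of button_left, button_right above 0.0075 m), for 0.1 s.
At the end, for the whole second after the job is handed in: the sleeve stands more than 56 mm out from its start, at rest, with both buttons popped fully out through the saddle's holes (within 1 mm of fully out) (x of sleeve in the frame of snap_clip above 0.056 m and value of joint each of button_left, button_right below 0.001 m and linear speed of sleeve below 0.01 m/s); the robot touches nothing.
It fails at once if the sleeve or saddle is forced against the buttons (over 20 N) (contact force between snap_clip and sleeve above 20 N).
It fails at once if a bystander is moved by more than 15 mm (distance of any of petri_stack, flask_amber, beaker_clear, vial_1, tape_white from where it was at the start of the episode above 0.015 m).
It also fails if it takes over 54 s, if anything falls off the work surface, if the arm or the gripper's body presses on something with over 40 N, if the wrist force passes 120 N, or if a joint passes its speed limit or range.

### The arm

A 6-joint arm with a two-finger parallel gripper is mounted at the origin on a cart in front of the work surface, level with it; the furniture and walls round the work are solid. World frame = base frame: x ahead of the robot, y to its left, z up, the work surface at z = 0. Lengths are in m, angles in rad, forces in N, time in s.
With the tool pointing down it reaches from about 0.3 to 1 m from the base axis. Payload 5.1 kg.
Tool frame: the origin (TCP) lies midway between the tips of the shut fingers; the grasp point (between the pads) lies 19 mm behind it; z points along the fingers, y is the line along which they close (so a half turn about z gives the same grasp; the last joint's range is limited). The gripper opens to 95 mm and grips with 3 to 60 N. Pads are 20 mm wide; open, the fingers measure 119 mm over their backs; the gripper's body (75 mm by 180 mm) begins 59 mm behind the grasp point.
Start: joints at [-1.197, 0.124, 1.65, -0, 1.367, -0.083], TCP at [0.287, -0.583, 0.215] pointing down, gripper open.
Joint ranges: [-2.61, 2.61], [-1.02, 2.33], [0.03, 2.71], [-1.35, 4.49], [0.32, 2.68], [-2.91, 2.91]. Speed limits (rad/s): [2.57, 2.57, 3.14, 3.14, 3.14, 3.14].

### API

Orientations are given as a unit quaternion [x, y, z, w].
In Python, from plant import r gives the robot as it stands. Calls block until the motion is done:
- r.goto(position, orientation): joint-space move of the TCP to a pose.
- r.move_straight(position, ori=None, max_speed=0.15): straight line of the TCP; ori=None keeps the orientation; max_speed is the mean speed in m/s.
- r.move_j(angles): joint-space move.
- r.set_gripper(opening, effort=None): finger opening in m; effort is the grip in N (None keeps the last); returns when the fingers have stopped.
- r.dwell(seconds).
- r.solve_ik(position, orientation): joint angles nearest the present ones, or None.
- r.capture(name): name is "scene" or "top"; returns a dict with "pixels" (420x560x3 uint8, red, green, blue), "fx", "fy", "cx", "cy" (pixels), "world_to_cam" (4x4, takes a point from world to camera coordinates). Camera axes: x right, y down, z forward; pixel columns grow to the right and rows downward; lengths in m; the calibration is good to about 2 mm. A picture is of the moment at which its call begins. There is no depth.
A pose or a line that the arm cannot do raises r.PlanningError and nothing moves.
- r.finish_job(): hands the job in; it is judged then, once.
Readings, each from a call of its own:
- r.current_time_s(): time.
- r.current_joints(): joint angles.
- r.current_qvel(): joint speeds.
- r.current_tau(): joint torques, N m.
- r.current_position(): TCP position.
- r.current_orientation(): TCP orientation.
- r.current_ft_force(): force on the tool from outside, world axes, zero at the start.
- r.current_torque(): the same for the moment, N m.
- r.current_gripper_width(): finger opening in m.
- r.current_finger_force(): force on a finger pad.
Only numpy, scipy, OpenCV 4.12 (cv2) and the standard library are available. Lean on these libraries where they do the work, as an engineer would, in place of code of your own. Each camera call takes 0.05 s, during which the arm holds its last target. There are 200 camera calls.

## Working session

There is one attempt and no reset: what is moved stays moved. The work goes in short steps, each a Python script; the robot and the scene stay as the last script left them, time stands still between calls to the robot, and variables do not carry over. Pictures are saved under pics/ and viewed, at most 10 in all, crops included, and the job is handed in when it is done.

```bash
mkdir -p pics; python3 - <<'E'
from plant import r
import cv2,numpy as np,pickle
for n in("scene","top"):
    c=r.capture(n); pickle.dump(c,open(f"pics/{n}0.pkl","wb"))
    cv2.imwrite(f"pics/{n}0.png",cv2.resize(c["pixels"][:,:,::-1],(784,588),interpolation=cv2.INTER_CUBIC))
    print(n,c["fx"],c["cx"],c["cy"],np.linalg.inv(c["world_to_cam"]).round(3).tolist())
E
```

```text
scene 491.19139925149034 283.60206691328284 208.801023743444 [[-0.552, -0.452, 0.701, -0.083], [-0.834, 0.292, -0.469, 0.562], [0.007, -0.843, -0.538, 0.632], [0.0, 0.0, 0.0, 1.0]]
top 523.4509612816553 270.82094406955855 217.31818148198636 [[-0.014, -0.983, 0.183, 0.391], [-1.0, 0.017, 0.013, 0.106], [-0.016, -0.183, -0.983, 1.167], [0.0, 0.0, 0.0, 1.0]]
```

View pics/scene0.png

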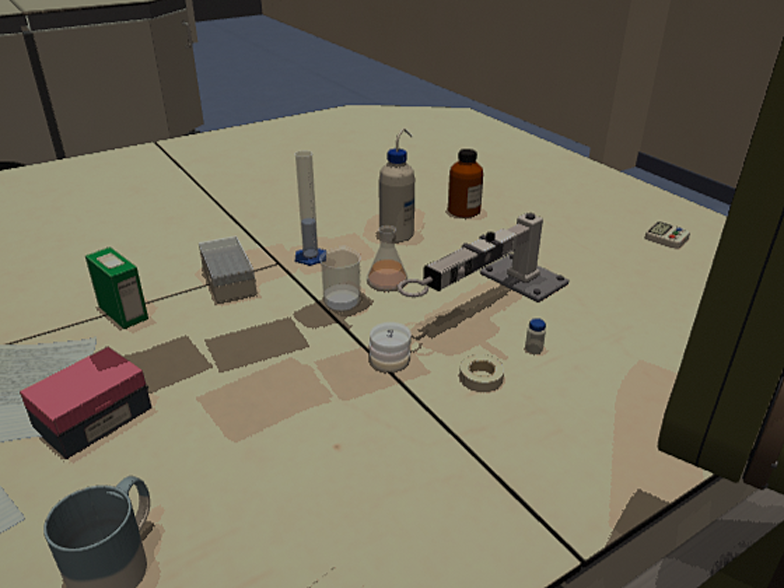

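View pics/top0.png

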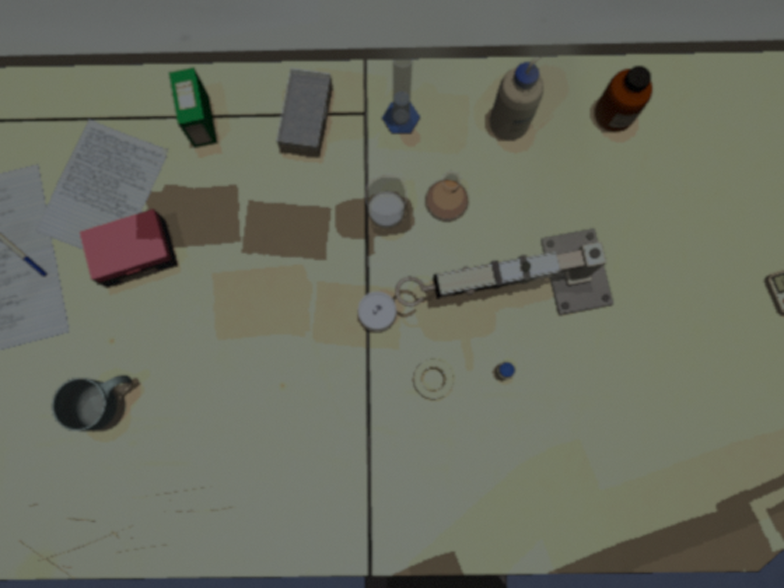

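Scene view: the stand is at the right, with the sleeve running from about (430,278) to the post at (530,235). The top view has the sleeve from (435,285) to (558,265), the post top at (593,254), the petri stack at (377,311) and the flask at (447,198). Next I'll zoom in.

```bash
python3 - <<'E'
import cv2,pickle
a=pickle.load(open("pics/top0.pkl","rb"))["pixels"][155:235,275:445,::-1]
b=pickle.load(open("pics/scene0.pkl","rb"))["pixels"][145:220,270:420,::-1]
f=lambda i,k:cv2.convertScaleAbs(cv2.resize(i,None,fx=k,fy=k,interpolation=cv2.INTER_CUBIC),alpha=1.3)
import numpy as np
A=f(a,4);B=f(b,4)
A=cv2.copyMakeBorder(A,0,0,0,800-A.shape[1],0);B=cv2.copyMakeBorder(B,0,600-A.shape[0]-B.shape[0] if 600>A.shape[0]+B.shape[0] else 0,0,800-B.shape[1],0)
cv2.imwrite("pics/z.png",np.vstack([A,B])[:600]);print(A.shape)
E
```

```text
(320, 800, 3)
```

View pics/z.png

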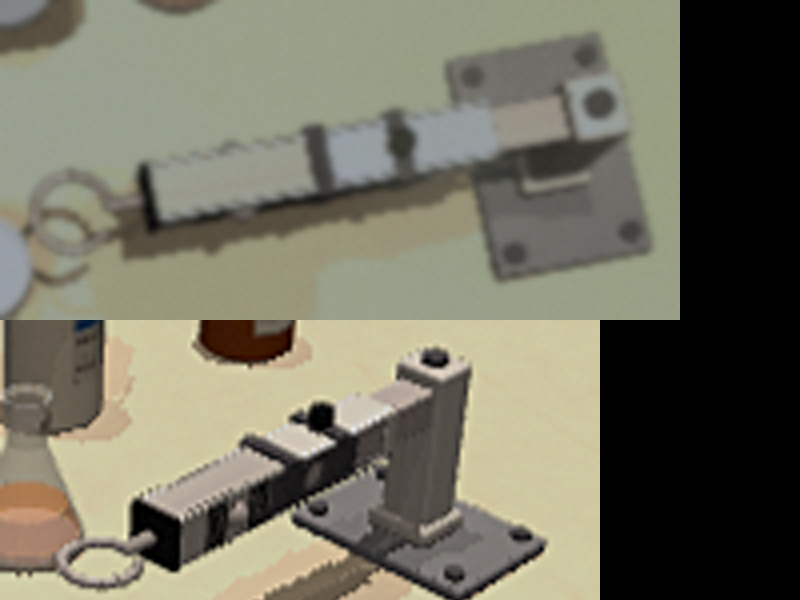

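The zoom (4x) shows the buttons as bumps on the sleeve sides. In the top crop they are at (232,147) and (243,213). In the scene crop the near button is at (238,190). The post cap hole is at top crop (600,103) and scene crop (434,37). A black knob sits on the saddle at top crop (402,140).

```bash
cat > h.py <<'E'
import numpy as np,pickle
C={n:pickle.load(open(f"pics/{n}0.pkl","rb")) for n in("top","scene")}
def ray(n,p,c=None):
    c=c or C[n]; T=np.linalg.inv(c["world_to_cam"])
    d=T[:3,:3]@[(p[0]-c["cx"])/c["fx"],(p[1]-c["cy"])/c["fy"],1]; return T[:3,3],d/np.linalg.norm(d)
def plane(n,p,z,c=None): o,d=ray(n,p,c); return o+d*(z-o[2])/d[2]
def tri(p,q):
    (a,u),(b,v)=ray("top",p),ray("scene",q)
    s=np.linalg.lstsq(np.c_[u,-v],b-a,rcond=None)[0]; P,Q=a+u*s[0],b+v*s[1]; return (P+Q)/2,np.linalg.norm(P-Q)
E
python3 - <<'E'
from h import *
t=lambda x,y:(x/4+275-.375,y/4+155-.375); s=lambda x,y:(x/4+270-.375,y/4+145-.375)
print("nearbutton",tri(t(243,213),s(238,190)))
print("post",tri(t(600,103),s(434,37)))
a,b=plane("top",t(232,147),.1),plane("top",t(243,213),.1);m=(a+b)/2
p=plane("top",t(600,103),.127)
print("btn",a,b,np.linalg.norm(a-b),m,"post",p, np.linalg.norm((m-p)[:2]))
# sleeve top-edge midlines z=.115: front end & rear end
for u,v in (((146,165),(153,231)),((492,103),(500,155))): print("sleeve end",plane("top",t(*u),.115),plane("top",t(*v),.115))
print("knob",tri(t(402,140),s(322,95)))
d=(m-p)[:2];print("ang",np.degrees(np.arctan2(d[1],d[0])))
f=lambda x,y:(x*560/784,y*560/784)
for n,q,z in(("petri",(377,311),.049),("flask",(447,198),.03),("beaker",(386,208),.06)): print(n,plane("top",f(*q),z))
E
```

```text
nearbutton (array([ 0.60585002, -0.01415899,  0.10562777]), np.float64(5.0035411610650164e-05))
post (array([ 0.655623  , -0.19582146,  0.12621167]), np.float64(0.0004954469514947358))
btn [ 0.64226976 -0.01032494  0.1       ] [ 0.60700612 -0.01477513  0.1       ] 0.03554333190912985 [ 0.62463794 -0.01255003  0.1       ] post [ 0.65559638 -0.19541684  0.127     ] 0.18546885361274196
sleeve end [0.63001981 0.03580544 0.115     ] [0.59537117 0.03320084 0.115     ]
sleeve end [ 0.65965391 -0.14342634  0.115     ] [ 0.63208127 -0.14592029  0.115     ]
knob (array([ 0.63775426, -0.09505595,  0.12493451]), np.float64(0.0022335611563597643))
ang 99.6087832304139
petri [0.58822353 0.12372805 0.049     ]
flask [0.77550828 0.00813234 0.03      ]
beaker [0.75076593 0.10714847 0.06      ]
```

```bash
cat >> h.py <<'E'
from scipy.spatial.transform import Rotation as R
A=np.radians(100); U=np.array([np.cos(A),np.sin(A),0]); V=np.array([-np.sin(A),np.cos(A),0]); Z=np.array([0,0,1.])
B0=np.array([.6227,-.0125,.081])
def quat(s): y=s*V; return R.from_matrix(np.c_[np.cross(y,-Z),y,-Z]).as_quat()
def st(r,tag=""):
    f=r.current_ft_force(); p=r.current_position()-B0
    print(tag,f"t{r.current_time_s():.2f} u{p@U*1e3:.1f} v{p@V*1e3:.1f} z{p[2]*1e3:.1f} Fu{f@U:.1f} Fv{f@V:.1f} Fz{f[2]:.1f} w{r.current_gripper_width()*1e3:.1f} ff{np.round(r.current_finger_force(),1)}",flush=True)
E
python3 - <<'E'
from h import *; from plant import r
c=[(q:=quat(s),r.solve_ik(B0+.15*Z,q)) for s in(1,-1)]
j0=np.array(r.current_joints())
q,j=min([x for x in c if x[1] is not None],key=lambda x:abs(np.array(x[1])-j0).max()); print(np.round(j,2))
r.goto(B0+.15*Z,q); st(r)
r.set_gripper(.08)
r.move_straight(B0,max_speed=.12); st(r,"down")
r.set_gripper(.05,10); st(r,"50")
r.set_gripper(.044,10); st(r,"44")
r.set_gripper(.041,10); st(r,"41")
import cv2
for n,(y,x) in(("top",(155,275)),("scene",(130,250))):
    i=r.capture(n)["pixels"][y:y+100,x:x+180,::-1]; cv2.imwrite(f"pics/{n}1.png",cv2.resize(i,None,fx=4,fy=4,interpolation=cv2.INTER_CUBIC))
E
```

```text
[-0.11  0.06  1.7  -0.    1.39 -0.28]
 t2.46 u-0.9 v0.2 z150.0 Fu0.4 Fv-0.3 Fz-0.5 w95.4 ff0.0
down t4.39 u-0.2 v-0.8 z1.2 Fu-0.6 Fv-0.2 Fz-0.6 w80.0 ff0.0
50 t5.12 u0.0 v0.0 z-0.1 Fu0.9 Fv0.3 Fz-0.1 w49.8 ff0.0
44 t5.51 u-0.1 v-0.5 z0.3 Fu-0.4 Fv-2.7 Fz-0.8 w44.2 ff1.2
41 t5.83 u-0.1 v-0.3 z0.2 Fu0.6 Fv-2.7 Fz-0.5 w41.2 ff1.5
```

View pics/scene1.png

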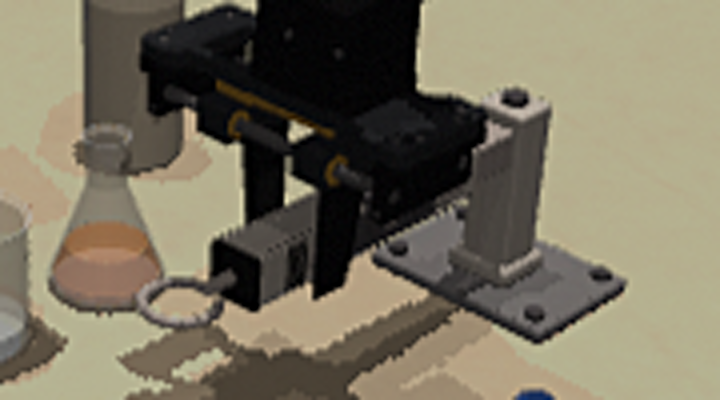

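The scene crop shows the fingers straddling the sleeve at the button, about (335,240), and clear of the post and flask. Fv of -2.7 N means the tool sits too far towards +V, so I'll shift it and squeeze.

```bash
python3 - <<'E'
from h import *; from plant import r
r.move_straight(B0-.0013*V,max_speed=.02); st(r,"shift")
r.set_gripper(.036,15); st(r,"36")
r.set_gripper(.033,15); st(r,"33")
E
```

```text
shift t6.18 u-0.0 v-1.1 z0.1 Fu-0.2 Fv-1.4 Fz1.3 w40.7 ff2.3
36 t6.56 u-0.0 v-1.2 z0.1 Fu0.1 Fv0.2 Fz1.5 w36.2 ff3.2
33 t6.88 u-0.0 v-1.3 z0.0 Fu-0.4 Fv-0.2 Fz1.5 w33.3 ff3.7
```

```bash
python3 - <<'E'
from h import *; from plant import r
r.set_gripper(.026,25); r.dwell(.2); st(r,"closed")
P=B0-.0013*V
if r.current_gripper_width()<.0325:
  for k in range(1,13):
    r.move_straight(P+k*.001*U,max_speed=.01); st(r,k)
    if r.current_ft_force()@U<-16: print("stop"); break
E
```

```text
closed t7.31 u-0.0 v-1.8 z0.1 Fu-0.6 Fv-5.8 Fz-1.2 w30.6 ff25.0
1 t7.56 u0.4 v-1.8 z0.1 Fu-1.8 Fv-5.0 Fz-1.5 w30.5 ff25.0
2 t7.81 u1.1 v-1.8 z0.1 Fu-3.3 Fv-5.7 Fz-1.1 w30.9 ff25.0
3 t8.06 u2.2 v-1.8 z0.1 Fu-2.8 Fv-5.4 Fz-1.0 w31.0 ff25.0
4 t8.31 u3.1 v-1.8 z0.0 Fu-3.9 Fv-6.0 Fz-1.5 w30.8 ff25.0
5 t8.56 u3.8 v-1.8 z0.0 Fu-4.4 Fv-5.2 Fz-2.0 w30.6 ff25.0
6 t8.81 u4.2 v-1.8 z0.0 Fu-6.6 Fv-6.4 Fz-2.4 w31.1 ff25.0
7 t9.06 u4.6 v-1.8 z0.0 Fu-8.7 Fv-5.7 Fz-3.0 w30.8 ff25.0
8 t9.31 u5.2 v-1.8 z0.0 Fu-8.1 Fv-5.4 Fz-1.6 w30.5 ff25.0
9 t9.56 u6.0 v-1.8 z0.0 Fu-11.2 Fv-6.3 Fz-2.9 w30.7 ff25.0
10 t9.81 u8.1 v-1.9 z0.1 Fu-6.1 Fv-7.1 Fz-1.9 w30.9 ff25.0
11 t10.06 u9.8 v-1.8 z0.0 Fu-3.5 Fv-5.7 Fz-1.4 w30.8 ff25.0
12 t10.31 u10.9 v-1.9 z0.1 Fu-4.6 Fv-5.9 Fz-1.0 w31.0 ff25.0
```

```bash
python3 - <<'E'
from h import *; from plant import r
P=B0-.0013*V
r.set_gripper(.026,15); st(r,"15N")
k=12.
while k<95:
    k+=1 if k>=52 else 2.5
    r.move_straight(P+k*.001*U,max_speed=.012 if k>52 else .03)
    F=r.current_ft_force()@U
    st(r,round(k,1))
    if F<(-9 if k>57 else -12): print("STOP"); break
    if k>57 and F>1.5: print("POP?"); break
r.dwell(.2); st(r,"end")
E
```

```text
15N t10.53 u10.9 v-1.8 z0.1 Fu-2.9 Fv-4.6 Fz-1.4 w30.6 ff15.0
14.5 t10.78 u14.0 v-1.8 z0.0 Fu-1.2 Fv-5.1 Fz-0.8 w30.9 ff15.0
17.0 t11.03 u16.6 v-1.8 z0.0 Fu-0.4 Fv-4.9 Fz-0.8 w30.8 ff15.0
19.5 t11.28 u19.1 v-1.8 z0.0 Fu-0.5 Fv-5.5 Fz-1.2 w31.4 ff15.0
22.0 t11.53 u21.6 v-1.8 z0.0 Fu-1.2 Fv-5.3 Fz-0.4 w30.9 ff15.0
24.5 t11.78 u24.1 v-1.8 z0.1 Fu-1.9 Fv-4.7 Fz-1.0 w31.1 ff15.0
27.0 t12.03 u26.5 v-1.8 z0.0 Fu-1.2 Fv-6.1 Fz-0.8 w31.1 ff15.0
29.5 t12.28 u29.0 v-1.8 z0.0 Fu-2.5 Fv-5.3 Fz-0.5 w30.9 ff15.0
32.0 t12.53 u31.5 v-1.8 z0.0 Fu-2.5 Fv-5.7 Fz-1.4 w30.6 ff15.0
34.5 t12.78 u34.0 v-1.8 z0.1 Fu-1.4 Fv-5.9 Fz-0.8 w31.2 ff15.0
37.0 t13.03 u36.5 v-1.8 z0.0 Fu-1.3 Fv-5.4 Fz-2.2 w31.0 ff15.0
39.5 t13.28 u39.0 v-1.8 z0.0 Fu-1.2 Fv-5.3 Fz-1.0 w31.2 ff15.0
42.0 t13.53 u41.5 v-1.8 z0.0 Fu-1.7 Fv-5.6 Fz-0.7 w30.9 ff15.0
44.5 t13.78 u44.0 v-1.8 z0.0 Fu-1.9 Fv-6.2 Fz-1.1 w30.7 ff15.0
47.0 t14.03 u46.5 v-1.8 z0.0 Fu-2.3 Fv-6.0 Fz-1.6 w30.4 ff15.0
49.5 t14.28 u49.0 v-1.8 z0.0 Fu-1.5 Fv-5.1 Fz-1.7 w31.0 ff15.0
52.0 t14.53 u51.6 v-1.8 z0.0 Fu-0.3 Fv-6.3 Fz-1.3 w31.3 ff15.0
53.0 t14.78 u52.3 v-1.8 z0.0 Fu-1.7 Fv-6.3 Fz-1.6 w31.1 ff15.0
54.0 t15.03 u53.3 v-1.8 z0.0 Fu-2.0 Fv-5.4 Fz-0.7 w30.6 ff15.0
55.0 t15.28 u54.6 v-1.8 z0.0 Fu-1.5 Fv-4.8 Fz-0.5 w31.2 ff15.0
56.0 t15.53 u56.1 v-1.8 z0.0 Fu0.6 Fv-4.6 Fz-0.9 w30.5 ff15.0
57.0 t15.78 u57.4 v-1.8 z0.1 Fu1.9 Fv-5.0 Fz-0.6 w30.8 ff15.0
58.0 t16.02 u61.0 v-1.8 z0.0 Fu12.5 Fv-5.3 Fz0.2 w30.9 ff15.0
POP?
end t16.23 u61.4 v-1.8 z0.0 Fu11.0 Fv-5.4 Fz-0.0 w30.8 ff15.0
```

```bash
python3 - <<'E'
from h import *; from plant import r
P=B0-.0013*V
k=58.
while k<66:
    k+=.5
    r.move_straight(P+k*.001*U,max_speed=.012); r.dwell(.1)
    st(r,k)
    if r.current_ft_force()@U<-6: print("STOP"); break
E
```

```text
58.5 t16.57 u61.5 v-1.8 z0.0 Fu9.1 Fv-4.8 Fz0.4 w30.8 ff15.0
59.0 t16.93 u61.5 v-1.8 z-0.0 Fu8.4 Fv-5.7 Fz0.5 w30.7 ff15.0
59.5 t17.27 u61.5 v-1.8 z0.0 Fu6.4 Fv-4.6 Fz-1.1 w30.9 ff15.0
60.0 t17.62 u61.6 v-1.9 z0.0 Fu5.2 Fv-4.6 Fz0.2 w31.0 ff15.0
60.5 t17.98 u61.7 v-1.8 z-0.0 Fu3.2 Fv-5.2 Fz-1.3 w30.9 ff15.0
61.0 t18.32 u61.7 v-1.8 z0.0 Fu1.3 Fv-5.2 Fz-0.0 w31.0 ff15.0
61.5 t18.68 u61.8 v-1.8 z0.0 Fu0.2 Fv-6.4 Fz-0.6 w31.0 ff15.0
62.0 t19.02 u62.0 v-1.8 z0.0 Fu0.9 Fv-5.2 Fz-1.8 w30.6 ff15.0
62.5 t19.38 u62.3 v-1.8 z0.0 Fu-1.2 Fv-5.8 Fz-1.2 w30.8 ff15.0
63.0 t19.73 u62.7 v-1.8 z0.0 Fu-2.0 Fv-5.4 Fz-1.3 w31.0 ff15.0
63.5 t20.07 u63.2 v-1.8 z0.0 Fu-1.1 Fv-5.3 Fz-1.9 w30.8 ff15.0
64.0 t20.43 u63.7 v-1.9 z0.1 Fu-1.8 Fv-4.4 Fz-1.0 w30.9 ff15.0
64.5 t20.77 u64.2 v-1.8 z0.0 Fu-1.4 Fv-4.4 Fz-0.9 w31.0 ff15.0
65.0 t21.12 u64.5 v-1.8 z0.0 Fu-2.4 Fv-5.9 Fz-0.3 w31.0 ff15.0
65.5 t21.48 u64.6 v-1.8 z0.0 Fu-3.0 Fv-5.2 Fz-1.3 w30.7 ff15.0
66.0 t21.82 u64.6 v-1.9 z0.0 Fu-5.1 Fv-5.7 Fz-1.1 w30.8 ff15.0
```

The sleeve was drawn on and now stops dead at 64.6 mm, after about 3 mm of free play (the hole clearance). I'll ease back to mid-play, release and check.

```bash
python3 - <<'E'
from h import *; from plant import r
import cv2
P=B0-.0013*V
r.move_straight(P+.0633*U,max_speed=.012); st(r)
r.set_gripper(.07); st(r)
r.move_straight(P+.0633*U+.15*Z,max_speed=.12)
r.goto(np.array([.40,-.30,.30]),r.current_orientation()); st(r)
o=[]
for n,(y,x) in(("top",(155,250)),("scene",(145,240))):
    i=r.capture(n)["pixels"][y:y+74,x:x+195,::-1]; o.append(cv2.resize(i,None,fx=4,fy=4,interpolation=cv2.INTER_CUBIC))
cv2.imwrite("pics/end.png",cv2.convertScaleAbs(np.vstack(o),alpha=1.3))
E
```

```text
t22.20 u63.3 v-1.9 z0.0 Fu-0.6 Fv-5.5 Fz-1.7 w31.0 ff15.0
 t23.03 u63.3 v-1.3 z0.0 Fu0.0 Fv-0.5 Fz-0.4 w70.0 ff0.0
 t25.97 u-244.0 v268.7 z218.7 Fu0.5 Fv-0.6 Fz0.8 w70.1 ff0.0
```

View pics/end.png

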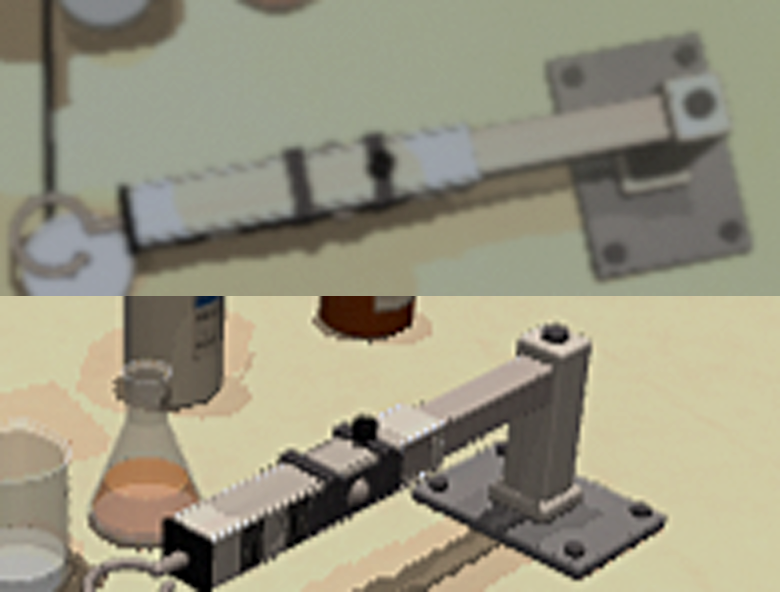

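The final view shows the near button standing proud through the saddle's hole at scene crop (358,488). The first hole, at (275,530), is now empty. The flask, beaker and petri stack have not moved.

```bash
python3 -c "
from plant import r
print(r.finish_job())"
```

```text
the job is handed in; nothing more can be done
None
```

The arm is extended about 63 mm and has stopped at the saddle. In the last picture the near button stands out through its hole; the far one wasn't visible, but the sleeve stops dead there. I let go and handed the job in; the system returned no verdict.

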